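# Clamp a pipe with the matching U-bolt from a sloped bin

## Task

Take the bright steel U-bolt out of its compartment in the sloped orange bin and fit it over the aluminium pipe, one leg each side of the pipe and both legs through the two holes of the blue bracket, fully home so that its bend rests on the pipe. Lower it in rather than dropping it, let go, and leave the other two U-bolts and everything else on the bench where they are.

Things in the scene. Friction and masses are not known exactly. Their poses are not given: they have to be found in the camera images.
- ubolt: Bright steel U-bolt to be fitted (100 g): legs 44 mm apart centre to centre (52 mm outside), bar 8 mm thick, half-round bend on top, legs reaching 90 mm below the bend's centre, ends rounded. Origin: that bend centre, midway between the legs; top 26 mm above it. z from legs to bend, y leg to leg, x square to the U. It stands loose, legs down, in one of the bin's slots, top leaning 30 degrees towards the robot; comes out along its legs
- bin: Orange bin, fixed, 321 mm wide along y, leaning 30 degrees: openings face up and to its -x (robot) side. Three slots along y, 105 mm apart, 99 mm wide, 14 mm thick, 65 mm deep, one U-bolt in each, any order; a U-bolt is clear of the walls from 25 mm below its bend centre upwards. Nut tray in front. Top edge 100 mm above table. Origin: on the table under the slots; z up
- bracket: Blue bracket, fixed, carrying a fixed level pipe (32 mm diameter, 230 mm long, axis 122 mm above table) along its x. Below its middle a black pad 26 mm wide and a level plate (50 mm in x, 92 in y, 6 thick, top 90 mm above table) with two 12 mm through holes 44 mm apart along y; free below. Two posts hold the pipe 90 mm either side. Origin: on the table under the pipe's middle; z up
- seat (a point): Point on the bracket's upright axis, 120 mm above the table, where the U-bolt's origin lies when its bend rests on the pipe; axes as bracket.
- hole_a (a point): Centre of the upper mouth of the hole on the bracket's +y side, 90 mm above the table.
- hole_b (a point): Centre of the upper mouth of the hole on the bracket's -y side, 90 mm above the table.
- ubolt_narrow: Brass-yellow U-bolt, too narrow for the pipe, to be left in the bin: legs 30 mm apart centre to centre (38 mm outside), bar 8 mm thick, half-round bend on top, legs reaching 90 mm below the bend's centre. Origin and axes as ubolt.
- ubolt_wide: Black-coated U-bolt, too wide for the holes, to be left in the bin: legs 54 mm apart centre to centre (62 mm outside), bar 8 mm thick, half-round bend on top, legs reaching 90 mm below the bend's centre. Origin and axes as ubolt.
- wrench: Bystander: steel spanner 130 mm long, lying near the robot; origin under its middle.
- screwdriver: Bystander: screwdriver 200 mm long with red handle, lying to the right of the bracket; origin under its middle.
- glue: Bystander: yellow jar with red cap, 60 mm wide, 120 mm tall; origin at the middle of its underside.
- tape: Bystander: brown ring-shaped roll, 90 mm wide, 25 mm high; origin at the middle of its underside.
- offcut: Bystander: wood offcut 50 x 90 x 30 mm; origin at the middle of its underside.

How it is judged:
By the outcome, as a careful person would: the job done as asked, in the order asked, and still so for the second after the job is handed in, with the robot touching nothing.
It also fails if it takes over 42 s, if anything falls off the work surface, if the arm or the gripper's body presses on something with over 40 N, if the wrist force passes 120 N, or if a joint passes its speed limit or range.

## Robot

A 7-joint arm with a two-finger parallel gripper is mounted at the origin on the work surface. World frame = base frame: x ahead of the robot, y to its left, z up, the work surface at z = 0. Lengths are in m, angles in rad, forces in N, time in s.
With the tool pointing down it reaches from about 0.4 to 0.9 m from the base axis. Payload 5.6 kg.
Tool frame: the origin (TCP) lies at the very end of the fingers, on their centre line; the grasp point (between the pads) lies 19 mm behind it; z points along the fingers, y is the line along which they close (so a half turn about z gives the same grasp; the last joint's range is limited). The gripper opens to 92 mm and grips with 3 to 60 N. Pads are 20 mm wide; open, the fingers measure 128 mm over their backs; the gripper's body (75 mm by 189 mm) begins 69 mm behind the grasp point.
Start: joints at [-1.373, 0.468, -0.012, 1.603, 0.006, 1.071, -0.056], TCP at [0.155, 0.631, 0.215] pointing down, gripper open.
Joint ranges: [-2.53, 2.53], [-0.31, 2.02], [-1.57, 1.55], [0.28, 2.44], [-1.29, 4.43], [0.15, 1.84], [-2.92, 2.92]. Speed limits (rad/s): [2.57, 2.57, 3.14, 3.14, 3.14, 3.14, 3.14].

## Interface

Orientations are given as a unit quaternion [x, y, z, w].
In Python, from bench import observe, get_image, calibration, robot gives the robot as it stands. The module is installed in compiled form; this text tells all that it offers.
- The arm moves only by the tool play_rows, never from a script. Its argument "steps" is a list of rows, each an object with "offset": the shift along the world's x, y, z in mm, a list of three; "yaw": the turn about the world's z in rad; "hand": the opening, from -1 (shut) to 1 (fully open), so that 0 is half open. In form: [{"offset": [dx, dy, dz], "yaw": yaw, "hand": hand}, ...]. A call has 1 to 5 rows; each row is the pose to reach, as a shift and turn from the pose commanded when the call began; what a row does not reach only later rows make up. A row lasts 1/10 s, in which the tool goes at most 50 mm and 8.59 degrees, less where a joint would pass 70% of its speed; a pose out of reach is approached as far as the arm can. A call with a gripper value outside its range is refused whole. The fingers move at their own pace and stop on an object; "squeeze" is the grip in N (left out, the last holds). Time passes only in rows, so rows that repeat a pose let the fingers close. It gives the time, the measured TCP pose, the force, the opening and the grip force at its end, in the units of the state.
- observe(): the state, without advancing time (a new reading comes with each control period).
- get_image(name): name is "scene" or "top" or "wrist"; returns (picture, depth): 400x640x3 uint8, blue, green, red; 400x640 float32, m along the optical axis (not along the pixel's ray), 0 where there is no reading.
- calibration(name): a dict with "intrinsics" (3x3 intrinsics, pixels), "T" (4x4, takes a point from camera to world coordinates); the wrist camera has in their place "hand_eye" (4x4, takes a point from camera to tool coordinates, whose origin is the TCP and whose axes are the flange's). Camera axes: x right, y down, z forward; pixel columns grow to the right and rows downward; lengths in m; the calibration is good to about 2 mm. A picture is of the moment at which its call begins: read the wrist's pose just before it. calibration takes no time and is no camera call.
- robot.close_job(): hands the job in; it is judged then, once.
The state is a dict: "time_s": time; "qpos": joint angles; "dq": joint speeds; "effort": joint torques, N m; "tcp_pos": TCP position; "tool_rot": TCP orientation; "ft_force": force on the tool from outside, world axes, zero at the start; "torque": the same for the moment, N m; "gripper_width": opening from 0.0 (shut) to 1.0 (fully open); "grasp_force": force on a finger pad.
Only numpy, scipy, OpenCV 4.12 (cv2) and the standard library are available. Lean on these libraries where they do the work, as an engineer would, in place of code of your own. Each camera call takes 0.05 s, during which the arm holds its last target. There are 200 camera calls.

## Working session

There is one attempt and no reset: what is moved stays moved. The work goes in short steps, Python scripts to look and compute and a tool call to move; the robot and the scene stay as the last step left them, time stands still between calls to the robot, and variables do not carry over. Pictures are saved under pics/ and viewed, at most 11 in all, crops included, and the job is handed in when it is done.

Besides the shell and the picture viewer there is one more tool, called after ">>>" as name([rows], argument=value, ...), one row to a line, values as JSON. play_rows: Moves the arm, as the interface text tells. Its arguments: {"type":"object","properties":{"steps":{"type":"array","items":{"type":"object","properties":{"offset":{"type":"array","items":{"type":"number"}},"yaw":{"type":"number"},"hand":{"type":"number"}}}},"squeeze":{"type":"number"}},"required":["steps"]}

```bash
mkdir -p pics
cat > h.py <<'E'
import numpy as np,cv2
from bench import observe,get_image,calibration,robot
def snap(n,f):
    s=observe();im,d=get_image(n);cv2.imwrite('pics/'+f+'.png',im);np.savez('pics/'+f+'.npz',im=im,d=d,p=s['tcp_pos'],q=s['tool_rot']);return s,im,d
def load(n,f):
    z=np.load('pics/'+f+'.npz');c=calibration(n);K=np.array(c['intrinsics'])
    if n=='wrist':
        from scipy.spatial.transform import Rotation as R
        T=np.eye(4);T[:3,:3]=R.from_quat(z['q']).as_matrix();T[:3,3]=z['p'];T=T@np.array(c['hand_eye'])
    else:T=np.array(c['T'])
    v,u=np.mgrid[:400,:640];d=z['d'];P=np.stack([(u-K[0,2])/K[0,0]*d,(v-K[1,2])/K[1,1]*d,d],-1)@T[:3,:3].T+T[:3,3]
    P[d==0]=np.nan
    return z['im'],P,K,T
E
python3 - <<'E'
from h import *
for n in('scene','top'):
    s,im,d=snap(n,n+'0')
print(s)
for n in('scene','top'):print(calibration(n))
E
```

```text
{'time_s': 0.05, 'qpos': array([-1.37302252,  0.46834747, -0.01162028,  1.60358122,  0.00605317,
        1.07139474, -0.05631163]), 'dq': array([-0.00031782, -0.00022729, -0.00061632, -0.00142151,  0.00052095,
        0.00039516,  0.00079024]), 'effort': array([ 1.03328817e-03, -5.22129858e+01, -1.18764993e-02, -2.44644248e+01,
       -5.67527558e-02,  1.39458646e-02,  5.91935895e-05]), 'tcp_pos': array([0.1549337 , 0.63068984, 0.21367719]), 'tool_rot': array([ 1.20113513e-01,  9.92759802e-01, -8.48315361e-04, -2.26186682e-05]), 'ft_force': array([-0.18027911, -1.04889986, -0.35172352]), 'torque': array([0.00935972, 0.03546471, 0.01701681]), 'grasp_force': 0.0, 'gripper_width': 0.9949342996127881}
{'intrinsics': array([[369.84385361,   0.        , 319.19095329],
       [  0.        , 369.84385361, 197.19886625],
       [  0.        ,   0.        ,   1.        ]]), 'T': array([[-0.74525215,  0.46487134, -0.47801033,  1.02774098],
       [ 0.66677208,  0.51551563, -0.53819944,  0.46476383],
       [-0.0037717 , -0.71981823, -0.69415236,  0.77240824],
       [ 0.        ,  0.        ,  0.        ,  1.        ]])}
{'intrinsics': array([[401.22810124,   0.        , 316.74626918],
       [  0.        , 401.22810124, 193.64038838],
       [  0.        ,   0.        ,   1.        ]]), 'T': array([[ 6.46312178e-04, -9.87093184e-01,  1.60145649e-01,
         3.92381207e-01],
       [-9.99938636e-01,  1.13315446e-03,  1.10199782e-02,
        -3.92939009e-02],
       [-1.10592151e-02, -1.60142944e-01, -9.87031879e-01,
         1.31458154e+00],
       [ 0.00000000e+00,  0.00000000e+00,  0.00000000e+00,
         1.00000000e+00]])}
```

View pics/scene0.png

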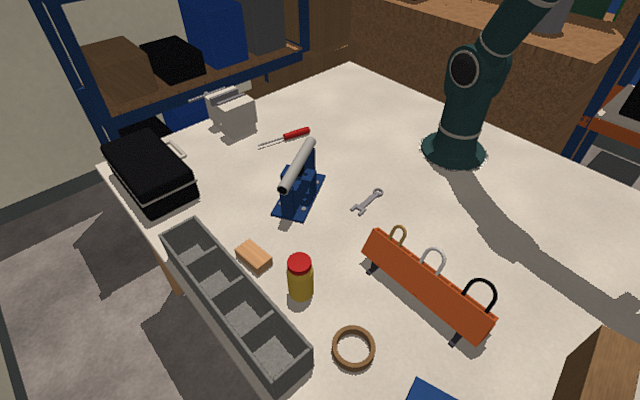

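View pics/top0.png

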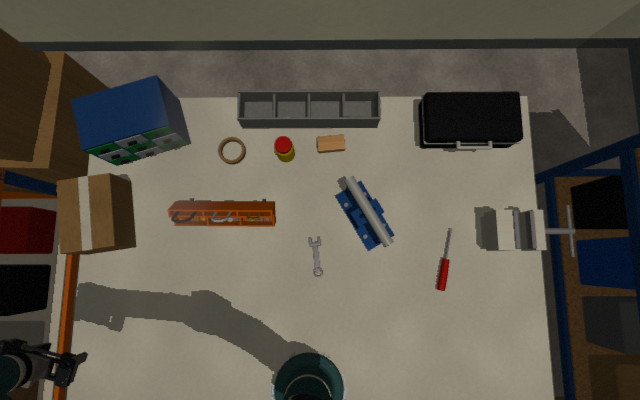

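The steel U-bolt is in the middle slot: about (433,258) in scene and (222,216) in top. The pipe runs from (345,180) to (390,242) in top. Next I'll measure from depth.

Run:
```python
from h import *
for n,b,ub in(('top',(325,170,405,255),(205,200,240,235)),('scene',(265,130,325,225),(412,240,452,285))):
    im,P,K,T=load(n,n+'0')
    u0,v0,u1,v1=b;p=P[v0:v1,u0:u1].reshape(-1,3);p=p[(p[:,2]>.134)&(p[:,2]<.145)]
    c=p.mean(0);w=np.linalg.svd(p-c)[2][0];s=(p-c)@w
    print(n,'pipe',len(p),c,w,np.degrees(np.arctan2(w[1],w[0])),s.min(),s.max(),c+w*(s.min()+s.max())/2)
    g=P[v0:v1,u0:u1].reshape(-1,3);g=g[(g[:,2]>.02)&(g[:,2]<.2)];r=cv2.minAreaRect((g[g[:,2]>.125][:,:2]*1000).astype(np.float32));print(r)
    u0,v0,u1,v1=ub;q=P[v0:v1,u0:u1].reshape(-1,3);c3=im[v0:v1,u0:u1].reshape(-1,3).astype(int)
    k=(q[:,2]>.085)&(c3.max(1)-c3.min(1)<45);q=q[k]
    print('bolt',len(q),q.min(0),q.max(0),q[q[:,2]>q[:,2].max()-.008].mean(0))
    # bin orange edge
    hsv=cv2.cvtColor(im,cv2.COLOR_BGR2HSV);m=(hsv[...,0]<14)&(hsv[...,1]>170)&(P[...,2]>.09)&(P[...,2]<.108)&(P[...,1]>.05)&(P[...,1]<.5)
    e=P[m];print('bin',len(e),cv2.minAreaRect((e[:,:2]*1000).astype(np.float32)),e.mean(0))
    f=np.polyfit(e[:,1],e[:,0],1);print(f,e[:,1].min(),e[:,1].max())
im=cv2.imread('pics/scene0.png');a=cv2.resize(im[215:345,350:510],None,fx=4,fy=4,interpolation=2);cv2.imwrite('pics/c1.png',a)
```

```text
top pipe 492 [ 0.53146268 -0.18007712  0.13719084] [-0.86355409 -0.50425473  0.00122621] -149.71808291059176 -0.11782962872737648 0.11176555893001988 [ 0.53408101 -0.1785482   0.13718713]
((534.0447387695312, -178.481201171875), (229.5958709716797, 31.80199432373047), 30.329729080200195)
bolt 76 [0.50189089 0.24104317 0.08505217] [0.53472299 0.29135051 0.13918199] [0.50508133 0.26692037 0.1350089 ]
bin 353 ((573.0592651367188, 184.92604064941406), (168.03048706054688, 414.23907470703125), 32.552276611328125) [0.54348644 0.22726708 0.09651969]
[-0.15700511  0.57916853] 0.05438875014706881 0.3979455435734287
scene pipe 405 [ 0.54259773 -0.17393419  0.13700767] [8.64763967e-01 5.02178516e-01 1.41733029e-04] 30.144234772414663 -0.12317562686812032 0.1076064827153456 [ 0.53586592 -0.17784344  0.13700657]
((533.9904174804688, -178.69064331054688), (235.0900115966797, 30.38690757751465), 29.54409408569336)
bolt 204 [0.50224761 0.23810183 0.08738506] [0.5326917  0.29220113 0.13824559] [0.50772238 0.26791759 0.13391243]
bin 1051 ((-0.41046142578125, 340.4321594238281), (317.8320007324219, 1589.23876953125), 82.68547058105469) [0.54316307 0.28594936 0.09556922]
[-0.02718934  0.55093784] 0.08705290350279188 0.4305563778311285
```

View pics/c1.png

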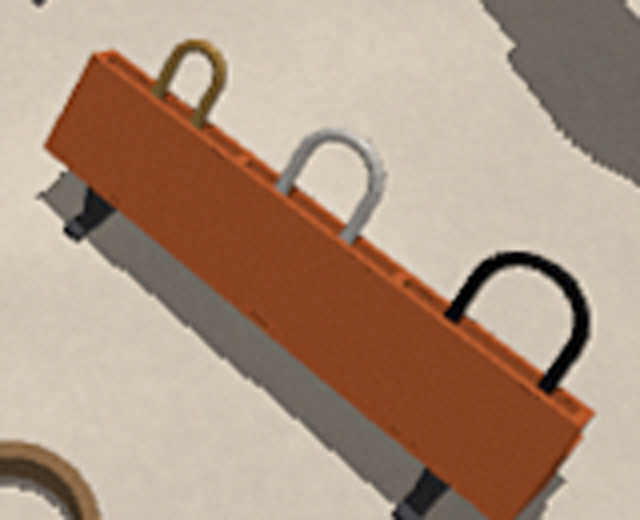

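The close-up shows three U-bolts, with the steel one in the middle slot. The bracket centre is at about (0.534, -0.1785) with a yaw of 30°. The bolt's bend centre is at about (0.517, 0.266, 0.116). I'll move above the bin to check this with the wrist camera.

>>> play_rows([
  {"offset": [34,-36,6],"yaw": 0.05,"hand": 1},
  {"offset": [68,-72,12],"yaw": 0.1,"hand": 1},
  {"offset": [102,-108,18],"yaw": 0.15,"hand": 1},
  {"offset": [136,-144,24],"yaw": 0.2,"hand": 1},
  {"offset": [170,-180,30],"yaw": 0.24,"hand": 1},
])

```text
time_s: 0.6
tcp_pos: [0.3261, 0.4494, 0.2446]
tool_rot: [-0.001, 1.0, -0.0, -0.0]
ft_force: [1.2, 1.3, 0.3]
gripper_width: 1.002
grasp_force: 0.0
```

>>> play_rows([
  {"offset": [34,-36,6],"yaw": 0,"hand": 1},
  {"offset": [68,-72,12],"yaw": 0,"hand": 1},
  {"offset": [102,-108,18],"yaw": 0,"hand": 1},
  {"offset": [132,-147,24],"yaw": 0,"hand": 1},
  {"offset": [155,-185,27],"yaw": 0,"hand": 1},
])

```text
time_s: 1.1
tcp_pos: [0.4817, 0.2641, 0.2719]
tool_rot: [0.001, 1.0, 0.0, 0.0]
ft_force: [0.1, 0.4, 0.0]
gripper_width: 1.001
grasp_force: 0.0
```

>>> play_rows([
  {"offset": [0,0,0],"yaw": 0,"hand": 0.6},
  {"offset": [0,0,0],"yaw": 0,"hand": 0.6},
  {"offset": [0,0,0],"yaw": 0,"hand": 0.6},
])

```text
time_s: 1.4
tcp_pos: [0.479, 0.2675, 0.2712]
tool_rot: [-0.001, 1.0, 0.0, -0.001]
ft_force: [-0.3, 0.2, 0.0]
gripper_width: 0.802
grasp_force: 0.0
```

Run:
```python
from h import *
s,im,d=snap('wrist','w1');print(s['tcp_pos'],s['tool_rot'],s['gripper_width'],s['qpos'])
c=calibration('wrist');print(c)
im,P,K,T=load('wrist','w1')
hsv=cv2.cvtColor(im,cv2.COLOR_BGR2HSV)
m=(hsv[...,1]<60)&(P[...,2]>.1)&(P[...,2]<.145)&(P[...,1]>.225)&(P[...,1]<.31)
q=P[m];print(len(q),q.min(0),q.max(0))
```

```text
[0.47902013 0.26750086 0.27119176] [-5.82315610e-04  9.99999695e-01  1.16647816e-04 -5.07145037e-04] 0.8021595523267949 [-0.69621398  0.23825939  0.15010663  1.79832807 -0.04025488  1.10865274
  1.03965657]
{'intrinsics': array([[283.46175503,   0.        , 322.59392897],
       [  0.        , 283.46175503, 202.88562393],
       [  0.        ,   0.        ,   1.        ]]), 'hand_eye': array([[-4.23428305e-04, -9.71503781e-01, -2.37023679e-01,
         6.62657679e-02],
       [ 9.99999907e-01, -3.91605398e-04, -1.81341126e-04,
        -1.00225561e-03],
       [ 8.33538371e-05, -2.37023734e-01,  9.71503856e-01,
        -1.69295509e-01],
       [ 0.00000000e+00,  0.00000000e+00,  0.00000000e+00,
         1.00000000e+00]])}
300 [0.50129216 0.24088553 0.10074982] [0.52803587 0.28871337 0.13677569]
```

View pics/w1.png

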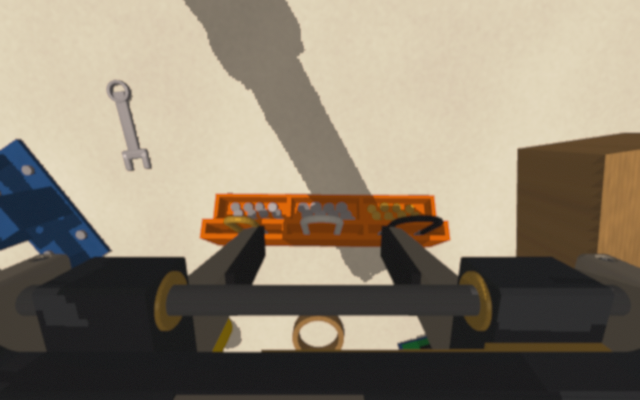

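The wrist view confirms the steel bolt in the middle slot, with legs at (302,231) and (341,232). The bin's long edge is parallel to world y within about 1°. I'll descend over the bend.

>>> play_rows([
  {"offset": [17,-1,-30],"yaw": 0,"hand": 0.6},
  {"offset": [34,-2,-70],"yaw": 0,"hand": 0.6},
  {"offset": [34,-2,-105],"yaw": 0,"hand": 0.6},
  {"offset": [34,-2,-130],"yaw": 0,"hand": 0.6},
  {"offset": [34,-2,-150],"yaw": 0,"hand": 0.6},
])

```text
time_s: 1.95
tcp_pos: [0.5122, 0.2656, 0.1193]
tool_rot: [-0.001, 1.0, -0.0, -0.001]
ft_force: [-0.8, 0.0, 0.3]
gripper_width: 0.801
grasp_force: 0.0
```

>>> play_rows([
  {"offset": [0,0,-10],"yaw": 0,"hand": 0.6},
  {"offset": [0,0,-20],"yaw": 0,"hand": 0.6},
  {"offset": [0,0,-20],"yaw": 0,"hand": 0.6},
  {"offset": [0,0,-20],"yaw": 0,"hand": 0.6},
])

```text
time_s: 2.35
tcp_pos: [0.5144, 0.2648, 0.1022]
tool_rot: [0.0, 1.0, 0.0, 0.0]
ft_force: [0.4, 0.3, 0.7]
gripper_width: 0.798
grasp_force: 0.0
```

Run:
```python
from h import *
s,im,d=snap('wrist','w2');print(s['tcp_pos'],s['ft_force'])
s,im2,d=snap('scene','s2')
a=np.hstack([im[150:330,190:450],im2[190:370,330:590]]);cv2.imwrite('pics/c2.png',cv2.resize(a,(780,270)) if 0 else cv2.resize(a,None,fx=1.53,fy=1.53,interpolation=2))
```

```text
[0.51436327 0.26481717 0.10224106] [0.39831178 0.30134593 0.67860668]
```

View pics/c2.png

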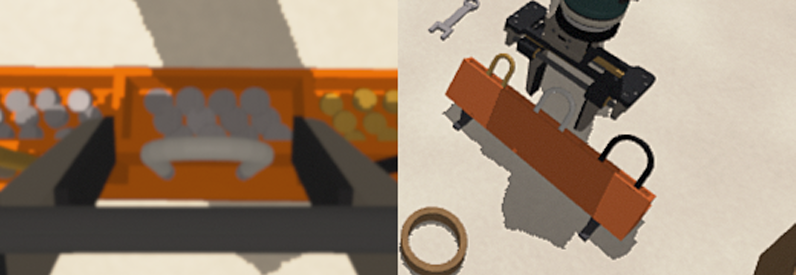

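The bend is centred between the fingers and clear of the bin walls and the neighbouring bolts. Closing now.

>>> play_rows([
  {"offset": [0,0,0],"yaw": 0,"hand": 0.3},
  {"offset": [0,0,0],"yaw": 0,"hand": 0.15},
  {"offset": [0,0,0],"yaw": 0,"hand": -0.2},
  {"offset": [0,0,0],"yaw": 0,"hand": -0.2},
  {"offset": [0,0,0],"yaw": 0,"hand": -0.2},
], squeeze=20)

```text
time_s: 2.95
tcp_pos: [0.5142, 0.2645, 0.1019]
tool_rot: [0.0, 1.0, 0.0, 0.0]
ft_force: [-0.7, 1.6, 2.4]
gripper_width: 0.551
grasp_force: 20.0
```

>>> play_rows([
  {"offset": [-3,0,5],"yaw": 0,"hand": -0.2},
  {"offset": [-8,0,14],"yaw": 0,"hand": -0.2},
  {"offset": [-13,0,23],"yaw": 0,"hand": -0.2},
  {"offset": [-18,0,31],"yaw": 0,"hand": -0.2},
  {"offset": [-23,0,40],"yaw": 0,"hand": -0.2},
])

```text
time_s: 3.45
tcp_pos: [0.4903, 0.2643, 0.1424]
tool_rot: [0.0, 1.0, 0.0, -0.0]
ft_force: [1.5, 0.2, 0.7]
gripper_width: 0.556
grasp_force: 20.0
```

>>> play_rows([
  {"offset": [-5,0,9],"yaw": 0,"hand": -0.2},
  {"offset": [-10,0,17],"yaw": 0,"hand": -0.2},
  {"offset": [-15,0,26],"yaw": 0,"hand": -0.2},
  {"offset": [-20,0,35],"yaw": 0,"hand": -0.2},
  {"offset": [-20,0,45],"yaw": 0,"hand": -0.2},
])

```text
time_s: 3.95
tcp_pos: [0.4701, 0.2643, 0.1872]
tool_rot: [0.0, 1.0, -0.0, -0.0]
ft_force: [1.1, 0.2, -1.0]
gripper_width: 0.556
grasp_force: 20.0
```

Run:
```python
from h import *
s,im,d=snap('wrist','w3');print(s['tcp_pos'],s['ft_force'])
s,im2,d=snap('scene','s3')
a=np.hstack([im[130:330,190:450],im2[170:370,330:590]]);cv2.imwrite('pics/c3.png',cv2.resize(a,None,fx=1.53,fy=1.53,interpolation=2))
```

```text
[0.4701287  0.26428822 0.18724396] [ 1.14557212  0.18357536 -0.97491473]
```

View pics/c3.png

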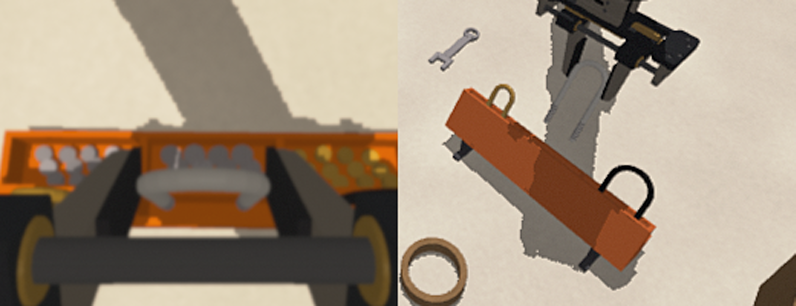

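It's out, still leaning 30° in the grip. I'll lift it and ease the grip so that it swings to vertical.

>>> play_rows([
  {"offset": [-10,-20,25],"yaw": 0,"hand": -0.2},
  {"offset": [-20,-55,50],"yaw": 0,"hand": -0.2},
  {"offset": [-20,-95,70],"yaw": 0.05,"hand": -0.2},
  {"offset": [-20,-135,75],"yaw": 0.1,"hand": -0.2},
  {"offset": [-20,-160,75],"yaw": 0.15,"hand": -0.2},
])

```text
time_s: 4.55
tcp_pos: [0.4516, 0.1013, 0.2628]
tool_rot: [-0.074, 0.997, 0.0, 0.001]
ft_force: [-0.5, 0.4, -0.8]
gripper_width: 0.551
grasp_force: 20.0
```

>>> play_rows([
  {"offset": [0,0,0],"yaw": 0,"hand": -0.2},
  {"offset": [0,0,0],"yaw": 0,"hand": -0.2},
  {"offset": [0,0,0],"yaw": 0,"hand": -0.2},
  {"offset": [0,0,0],"yaw": 0,"hand": -0.2},
  {"offset": [0,0,0],"yaw": 0,"hand": -0.2},
], squeeze=3)

```text
time_s: 5.05
tcp_pos: [0.4509, 0.1051, 0.2613]
tool_rot: [-0.075, 0.997, -0.0, -0.0]
ft_force: [0.2, -0.5, -0.5]
gripper_width: 0.561
grasp_force: 3.0
```

```bash
cat >> h.py <<'E'
from scipy.spatial.transform import Rotation as Rn
def bolt(n,f):
    "bolt points in tool-yaw frame (a: along horizontal normal of U, b: along closing line), z"
    im,P,K,T=load(n,f);z=np.load('pics/'+f+'.npz');R=Rn.from_quat(z['q']).as_matrix();p=z['p']
    L=(P-p)@R   # tool coords
    hsv=cv2.cvtColor(im,cv2.COLOR_BGR2HSV)
    m=(hsv[...,1]<70)&(np.abs(L[...,1])<.027)&(L[...,2]>-.05)&(L[...,2]<.09)&(np.abs(L[...,0])<.1)
    return L[m]
E
python3 - <<'E'
from h import *
for n in('scene','top','wrist'):
    snap(n,n+'4');q=bolt(n,n+'4')*1000;print(n,len(q))
    if len(q)<20: continue
    for a in range(-50,90,10):
        k=(q[:,2]>=a)&(q[:,2]<a+10)
        for sgn in(-1,1):
            w=q[k&(q[:,1]*sgn>0)]
            if len(w)>2:print(a,sgn,len(w),np.median(w,0).round(1))
E
```

```text
scene 439
-50 -1 11 [ -1.  -25.4 -46.4]
-40 -1 35 [  5.  -14.6 -33.2]
-40 1 22 [  5.6   7.  -33.2]
-30 -1 35 [  1.8 -19.9 -25.4]
-30 1 24 [  2.1  17.3 -27. ]
-20 -1 29 [ -3.8 -22.6 -15.2]
-20 1 16 [ -4.5  21.8 -14.7]
-10 -1 20 [ -8.  -21.2  -5.4]
-10 1 17 [-9.5 23.6 -4.5]
0 -1 22 [-14.4 -20.6   4. ]
0 1 19 [-14.8  23.1   4.2]
10 -1 17 [-19.8 -20.   16.1]
10 1 21 [-20.2  23.6  15.4]
20 -1 19 [-25.4 -19.9  25.4]
20 1 17 [-27.2  24.   25. ]
30 -1 16 [-32.4 -19.4  35. ]
30 1 16 [-31.   24.5  34.6]
40 -1 18 [-37.2 -19.4  44.3]
40 1 19 [-36.5  23.9  44.3]
50 -1 17 [-43.  -18.5  54.6]
50 1 18 [-43.3  23.7  55.7]
60 -1 7 [-45.5 -17.8  62.6]
60 1 3 [-46.7  24.5  62.8]
top 0
wrist 2418
-50 -1 80 [  2.8 -26.9 -45.3]
-50 1 161 [  5.7  24.9 -45. ]
-40 -1 485 [  8.6  -9.  -32.8]
-40 1 487 [  8.4   9.1 -32.9]
-30 -1 313 [  5.7 -19.8 -26.5]
-30 1 361 [  5.4  19.4 -26.4]
-20 -1 102 [  0.8 -26.9 -16.7]
-20 1 129 [  2.8  24.8 -15.6]
-10 -1 56 [  0.5 -26.9  -4.4]
-10 1 66 [ 1.8 24.8 -6.9]
0 -1 16 [-14.1 -20.6   5.6]
0 1 18 [-13.7  19.4   2.6]
10 -1 18 [-19.6 -19.9  14.9]
10 1 13 [-19.   18.5  13.3]
20 -1 15 [-25.1 -19.7  26.1]
20 1 14 [-24.3  18.9  22.9]
30 -1 18 [-30.8 -19.5  35.9]
30 1 20 [-30.1  18.2  36.3]
40 -1 17 [-34.5 -18.6  44.7]
40 1 11 [-35.6  18.2  45.4]
50 -1 12 [-40.6 -19.1  56.4]
50 1 4 [-41.3  21.   51.1]
```

The bolt is still tilted about 29° in the grip, so gravity alone doesn't turn it. I'll push both legs gently against the side of the fixed pipe, with the closing line parallel to it, to pivot the bolt upright.

>>> play_rows([
  {"offset": [8,-40,0],"yaw": -0.14,"hand": -0.2},
  {"offset": [16,-80,0],"yaw": -0.28,"hand": -0.2},
  {"offset": [25,-120,0],"yaw": -0.42,"hand": -0.2},
  {"offset": [32,-150,0],"yaw": -0.56,"hand": -0.2},
  {"offset": [38,-175,0],"yaw": -0.7,"hand": -0.2},
], squeeze=8)

```text
time_s: 5.7
tcp_pos: [0.4893, -0.0728, 0.2617]
tool_rot: [0.275, 0.961, -0.0, 0.0]
ft_force: [0.3, -0.8, -1.3]
gripper_width: 0.558
grasp_force: 8.0
```

>>> play_rows([
  {"offset": [2,-10,0],"yaw": -0.14,"hand": -0.2},
  {"offset": [4,-20,0],"yaw": -0.28,"hand": -0.2},
  {"offset": [5,-30,0],"yaw": -0.42,"hand": -0.2},
  {"offset": [5,-36,0],"yaw": -0.497,"hand": -0.2},
  {"offset": [5,-36,0],"yaw": -0.497,"hand": -0.2},
])

```text
time_s: 6.2
tcp_pos: [0.494, -0.1075, 0.2616]
tool_rot: [0.501, 0.865, -0.0, 0.0]
ft_force: [0.1, 0.2, -1.9]
gripper_width: 0.561
grasp_force: 8.0
```

Run:
```python
from h import *
s=observe();print(s['tcp_pos'],s['qpos'][6]);R=Rn.from_quat(s['tool_rot']).as_matrix();print(np.degrees(np.arctan2(R[1,1],R[0,1])))
```

```text
[ 0.4940458  -0.10752114  0.2615558 ] 0.7745535170107695
29.87636976710143
```

>>> play_rows([
  {"offset": [0,0,-30],"yaw": 0,"hand": -0.2},
  {"offset": [0,0,-60],"yaw": 0,"hand": -0.2},
  {"offset": [0,0,-78],"yaw": 0,"hand": -0.2},
  {"offset": [0,0,-85],"yaw": 0,"hand": -0.2},
  {"offset": [0,0,-85],"yaw": 0,"hand": -0.2},
])

```text
time_s: 6.7
tcp_pos: [0.4937, -0.1063, 0.176]
tool_rot: [0.5, 0.866, -0.0, -0.001]
ft_force: [0.7, -1.0, -1.2]
gripper_width: 0.557
grasp_force: 8.0
```

>>> play_rows([
  {"offset": [3,-5,0],"yaw": 0,"hand": -0.2},
  {"offset": [6,-10,0],"yaw": 0,"hand": -0.2},
  {"offset": [9,-16,0],"yaw": 0,"hand": -0.2},
  {"offset": [12,-21,0],"yaw": 0,"hand": -0.2},
  {"offset": [15,-26,0],"yaw": 0,"hand": -0.2},
], squeeze=4)

```text
time_s: 7.2
tcp_pos: [0.5094, -0.1334, 0.1769]
tool_rot: [0.5, 0.866, 0.0, 0.0]
ft_force: [-0.0, -0.4, -0.6]
gripper_width: 0.561
grasp_force: 4.0
```

>>> play_rows([
  {"offset": [3,-5,0],"yaw": 0,"hand": -0.2},
  {"offset": [6,-10,0],"yaw": 0,"hand": -0.2},
  {"offset": [9,-16,0],"yaw": 0,"hand": -0.2},
  {"offset": [11,-20,0],"yaw": 0,"hand": -0.2},
  {"offset": [11,-20,0],"yaw": 0,"hand": -0.2},
])

```text
time_s: 7.7
tcp_pos: [0.5202, -0.1536, 0.1765]
tool_rot: [0.501, 0.866, -0.0, 0.0]
ft_force: [0.2, 0.9, -1.8]
gripper_width: 0.56
grasp_force: 4.0
```

```bash
cat > tilt.py <<'E'
from h import *
import sys
f=sys.argv[1]
for n in('scene','wrist'):
    s,_,_=snap(n,n+f);q=bolt(n,n+f)*1000
    for sgn in(-1,1):
        for r in ((0,60),):
            w=q[(q[:,1]*sgn>12)&(q[:,1]*sgn<26)&(q[:,2]>r[0])&(q[:,2]<r[1])&(abs(q[:,0])<40)]
            if len(w)<8:print(n,sgn,len(w));continue
            c=np.median(w,0);a=np.polyfit(w[:,2],w[:,0],1);b=np.polyfit(w[:,2],w[:,1],1)
            print(n,sgn,len(w),c.round(1),'tilt deg x %.1f y %.1f'%tuple(np.degrees(np.arctan([a[0],b[0]]))),'zmax %.1f x@0 %.1f'%(w[:,2].max(),a[1]))
    w=q[(abs(q[:,1])<6)&(q[:,2]<-20)&(abs(q[:,0])<25)]
    if len(w):print(n,'bend top',len(w),np.median(w,0).round(1),w[:,2].min().round(1))
print(s['tcp_pos'],s['ft_force'],s['gripper_width'])
E
python3 tilt.py 5
python3 -c "
from h import *
a=np.hstack([cv2.imread('pics/scene5.png')[70:270,200:400],cv2.imread('pics/wrist5.png')[130:330,200:440]]);cv2.imwrite('pics/c5.png',cv2.resize(a,None,fx=1.8,fy=1.8,interpolation=2))"
```

```text
scene -1 60 [ -6.1 -19.1  38.6] tilt deg x -13.6 y 2.4 zmax 59.4 x@0 -3.6
scene 1 74 [-10.8  23.5  39.1] tilt deg x -12.6 y -4.2 zmax 58.2 x@0 -6.6
scene bend top 2 [  2.2  -2.  -36.8] -37.9
wrist -1 516 [-17.  -19.   41.4] tilt deg x -19.7 y 5.1 zmax 59.9 x@0 -1.5
wrist 1 497 [-16.3  18.4  41. ] tilt deg x -18.5 y -4.9 zmax 59.4 x@0 -2.7
wrist bend top 358 [ -0.7   0.1 -35.9] -37.9
[ 0.52006625 -0.15311247  0.17650581] [-0.77564219 -0.65649615 -1.27797537] 0.5593813596940695
```

View pics/c5.png

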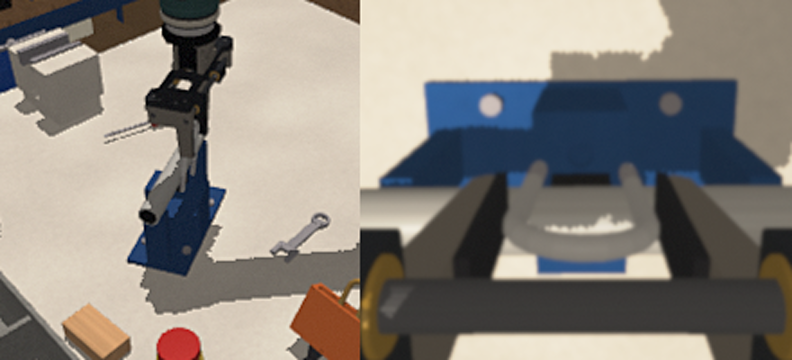

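The bolt has pivoted most of the way and the force is still tiny. I'll push 9 mm further, then back off and rise to measure it cleanly.

>>> play_rows([
  {"offset": [2,-4,0],"yaw": 0,"hand": -0.2},
  {"offset": [4,-7,0],"yaw": 0,"hand": -0.2},
  {"offset": [4,-8,0],"yaw": 0,"hand": -0.2},
  {"offset": [4,-8,0],"yaw": 0,"hand": -0.2},
])

```text
time_s: 8.2
tcp_pos: [0.5241, -0.161, 0.1766]
tool_rot: [0.5, 0.866, -0.0, 0.0]
ft_force: [0.2, -0.0, -0.4]
gripper_width: 0.561
grasp_force: 4.0
```

>>> play_rows([
  {"offset": [-8,14,0],"yaw": 0,"hand": -0.2},
  {"offset": [-16,28,20],"yaw": 0,"hand": -0.2},
  {"offset": [-24,42,50],"yaw": 0,"hand": -0.2},
  {"offset": [-30,52,80],"yaw": 0,"hand": -0.2},
  {"offset": [-30,52,80],"yaw": 0,"hand": -0.2},
], squeeze=8)

```text
time_s: 8.7
tcp_pos: [0.4952, -0.1068, 0.26]
tool_rot: [0.499, 0.867, 0.002, 0.002]
ft_force: [-0.6, 0.2, -0.4]
gripper_width: 0.557
grasp_force: 8.0
```

```bash
python3 tilt.py 6
```

```text
scene -1 48 [ -0.2 -19.2  34.2] tilt deg x -0.4 y 1.9 zmax 59.2 x@0 -0.2
scene 1 36 [-2.9 24.6 30.6] tilt deg x -0.2 y 0.7 zmax 58.5 x@0 -2.8
wrist -1 310 [ -0.3 -21.1  25. ] tilt deg x 1.2 y 0.9 zmax 59.2 x@0 -1.1
wrist 1 311 [-1.7 20.6 24.4] tilt deg x 1.2 y 0.4 zmax 59.0 x@0 -2.5
wrist bend top 358 [ -3.9   0.1 -35.9] -38.6
[ 0.49448941 -0.10732235  0.25809747] [ 0.2633257  -0.23198992 -1.99267025] 0.5591343332601162
```

The bolt is upright within about 1°, with its plane about 4 mm ahead of the tool centre. I'll turn 90° and go over the pipe.

>>> play_rows([
  {"offset": [4,-7,5],"yaw": 0.145,"hand": -0.2},
  {"offset": [7,-15,5],"yaw": 0.29,"hand": -0.2},
  {"offset": [11,-22,5],"yaw": 0.435,"hand": -0.2},
  {"offset": [15,-30,5],"yaw": 0.58,"hand": -0.2},
  {"offset": [18,-37,5],"yaw": 0.72,"hand": -0.2},
])

```text
time_s: 9.3
tcp_pos: [0.5112, -0.1462, 0.2596]
tool_rot: [0.161, 0.987, -0.0, -0.002]
ft_force: [0.6, -1.1, -1.4]
gripper_width: 0.564
grasp_force: 8.0
```

>>> play_rows([
  {"offset": [4,-7,0],"yaw": 0.145,"hand": -0.2},
  {"offset": [7,-15,0],"yaw": 0.29,"hand": -0.2},
  {"offset": [11,-22,0],"yaw": 0.435,"hand": -0.2},
  {"offset": [15,-30,0],"yaw": 0.58,"hand": -0.2},
  {"offset": [18,-36,0],"yaw": 0.72,"hand": -0.2},
])

```text
time_s: 9.8
tcp_pos: [0.5291, -0.1823, 0.2594]
tool_rot: [-0.197, 0.98, 0.0, -0.002]
ft_force: [0.3, -0.0, -1.7]
gripper_width: 0.56
grasp_force: 8.0
```

>>> play_rows([
  {"offset": [0,0,0],"yaw": 0.13,"hand": -0.2},
  {"offset": [0,0,0],"yaw": 0.13,"hand": -0.2},
  {"offset": [0,0,0],"yaw": 0.13,"hand": -0.2},
])

```text
time_s: 10.1
tcp_pos: [0.5293, -0.1818, 0.2602]
tool_rot: [-0.256, 0.967, 0.001, -0.001]
ft_force: [0.1, -0.1, -1.0]
gripper_width: 0.559
grasp_force: 8.0
```

```bash
python3 tilt.py 7
python3 - <<'E'
from h import *
s=observe();R=Rn.from_quat(s['tool_rot']).as_matrix();print('yaw',np.degrees(np.arctan2(R[1,1],R[0,1])),s['tcp_pos'])
im,P,K,T=load('wrist','wrist7');L=(P-s['tcp_pos'])@R
k=(P[...,2]>.128)&(P[...,2]<.142)&(abs(L[...,1])<.03)&(np.abs(L[...,0])<.13)
p=P[k];print('pipe',len(p),p[:,2].max());l=L[k]*1000
for a in range(-120,120,20):
    w=l[(l[:,0]>=a)&(l[:,0]<a+20)]
    if len(w)>10:print(a,len(w),np.percentile(w[:,1],[2,98]).round(1))
cv2.imwrite('pics/c7.png',np.hstack([cv2.resize(im[60:360,120:520],None,fx=1.2,fy=1.2),cv2.resize(cv2.imread('pics/scene7.png')[60:240,210:390],(300,360))]))
E
```

```text
scene -1 58 [ -5.5 -19.4  26.7] tilt deg x 1.3 y 0.6 zmax 60.0 x@0 -5.7
scene 1 45 [-7.2 23.2 27.7] tilt deg x 0.7 y -0.4 zmax 58.7 x@0 -7.2
scene bend top 14 [ -7.    0.7 -36.4] -38.6
wrist -1 310 [  1.1 -21.2  25.1] tilt deg x 1.1 y 0.7 zmax 59.7 x@0 0.3
wrist 1 331 [-0.3 20.6 23.9] tilt deg x 0.2 y -0.3 zmax 59.5 x@0 -0.5
wrist bend top 357 [ -2.4  -0.1 -35.8] -38.4
[ 0.52948234 -0.18165569  0.26054157] [ 0.00917086  0.54755315 -0.69630071] 0.5588434825669293
yaw 119.78454280764674 [ 0.52963771 -0.18165467  0.26082979]
pipe 4779 0.13900036334179694
-120 14 [-16.5  11.3]
-100 69 [-15.1  10.1]
-80 340 [-16.4  11.1]
-60 422 [-16.2  10.9]
-40 448 [-16.9  10.7]
-20 466 [-16.7  10.6]
0 497 [-17.5  10.4]
20 516 [-17.3  10.3]
40 548 [-17.2  10.1]
60 548 [-17.7  10. ]
80 599 [-17.5   9.8]
100 312 [-17.9   9.5]
```

View pics/c7.png

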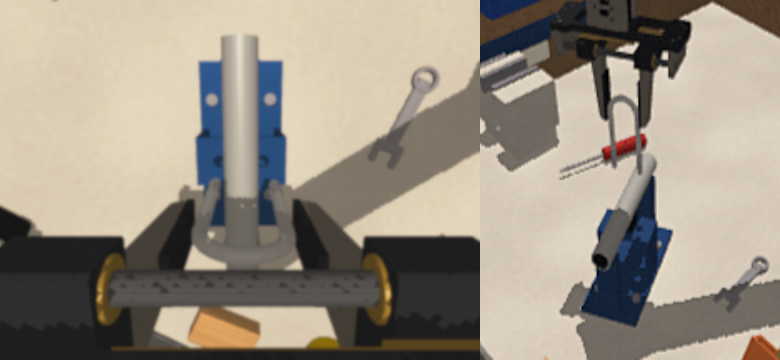

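The bolt is upright over the pipe, and the plate with its dark holes shows beside the pipe at about (225,160) and (262,160) in the crop. I'll measure the plate and pipe relative to the bolt with the same camera.

```bash
cat > plate.py <<'E'
from h import *
import sys
n,f=sys.argv[1:3]
im,P,K,T=load(n,f);z=np.load('pics/'+f+'.npz')
w=np.load('pics/'+(sys.argv[3] if len(sys.argv)>3 else f)+'.npz');R=Rn.from_quat(w['q']).as_matrix();L=(P-w['p'])@R*1000
k=(P[...,2]>.084)&(P[...,2]<.096)&(abs(L[...,1])<60)&(abs(L[...,0])<60)
l=L[k];print('plate',len(l),np.percentile(l,[1,50,99],axis=0).round(1))
c=im[k];dark=c.max(1)<45
for lo,hi in((-35,-17),(17,35)):
    m=(l[:,1]>lo)&(l[:,1]<hi);print('x ext',np.percentile(l[m,0],[1,99]).round(1) if m.sum() else 0)
# orthographic plate map
g=np.zeros((480,480,3),np.uint8)
X=np.indices((480,480)).transpose(1,2,0)/4.-60
Q=np.stack([X[...,0]*1e-3,X[...,1]*1e-3,np.full((480,480),w['p'][2]-.090)],-1)@R.T+w['p']
C=(Q-T[:3,3])@T[:3,:3]
m=(C[...,:2]/C[...,2:]*K[0,0]+K[:2,2]).astype(np.float32)
g=cv2.remap(im,m[...,0],m[...,1],1)
for t in range(0,480,40):g[t,::8]=(0,255,255);g[::8,t]=(0,255,255)
cv2.imwrite('pics/pm_'+f+'.png',g)
E
python3 plate.py wrist wrist7; python3 plate.py top top0 wrist7;python3 plate.py scene scene0 wrist7
python3 -c "
import cv2,numpy as np
cv2.imwrite('pics/pm.png',np.hstack([cv2.resize(cv2.imread('pics/pm_%s.png'%f)[40:440,40:440],(400,400)) for f in('wrist7','scene0')]))"
```

```text
plate 1671 [[-29.3 -48.9 169.9]
 [ -2.4  14.5 171.5]
 [ 20.2  42.  174.6]]
x ext [-28.   19.6]
x ext [-28.9  20.3]
plate 297 [[-30.1 -45.3 165.7]
 [ -6.   16.1 170.7]
 [ 18.7  45.9 175.5]]
x ext [-30.   18.2]
x ext [-29.8  19.1]
plate 231 [[-32.4 -46.6 166.3]
 [-10.5  19.8 170.5]
 [ 19.8  44.5 176.1]]
x ext 0
x ext [-31.8  19.4]
```

View pics/pm.png

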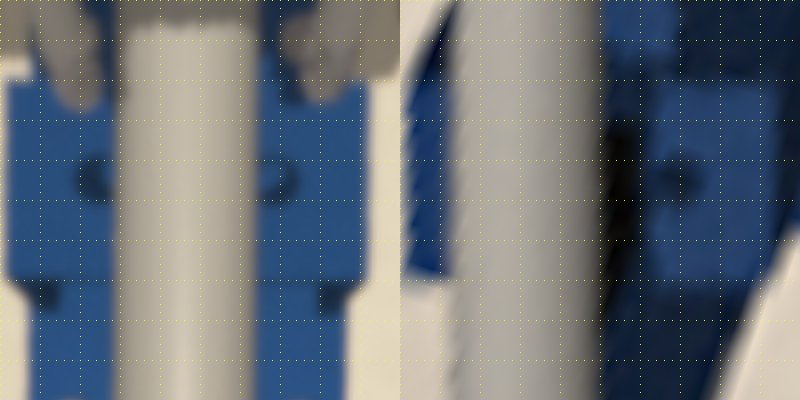

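The plate map puts the holes' centre at tool (-4.6, -2.8) mm and the bolt's at about (-3, -0.2). I'll shift by (+2.7, -1.5) mm in world axes and lower part of the way.

>>> play_rows([
  {"offset": [2.7,-1.5,0],"yaw": 0.005,"hand": -0.2},
  {"offset": [2.7,-1.5,-15],"yaw": 0.005,"hand": -0.2},
  {"offset": [2.7,-1.5,-30],"yaw": 0.005,"hand": -0.2},
  {"offset": [2.7,-1.5,-36],"yaw": 0.005,"hand": -0.2},
  {"offset": [2.7,-1.5,-36],"yaw": 0.005,"hand": -0.2},
])

```text
time_s: 10.7
tcp_pos: [0.5324, -0.1831, 0.2248]
tool_rot: [-0.26, 0.965, 0.0, -0.001]
ft_force: [-0.1, -0.9, -0.8]
gripper_width: 0.559
grasp_force: 8.0
```

```bash
python3 tilt.py 8;python3 plate.py wrist wrist8;python3 - <<'E'
from h import *
z=np.load('pics/wrist8.npz');R=Rn.from_quat(z['q']).as_matrix();im,P,K,T=load('wrist','wrist8');l=((P-z['p'])@R*1000)[(P[...,2]>.128)&(P[...,2]<.142)]
for a in(30,50,70,90):
    w=l[(abs(l[:,0]-a)<10)&(abs(l[:,1])<30)]
    if len(w):print(a,np.percentile(w[:,1],[2,98]).round(1))
print('yaw',np.degrees(np.arctan2(R[1,1],R[0,1])))
a=cv2.imread('pics/wrist8.png')[110:330,200:450];b=cv2.imread('pics/pm_wrist8.png')[40:440,40:440];cv2.imwrite('pics/c8.png',np.hstack([cv2.resize(a,(400,352)),b[:352]]))
E
```

```text
scene -1 51 [ -5.1 -19.7  33.8] tilt deg x 2.6 y 1.0 zmax 59.8 x@0 -6.5
scene 1 41 [-6.8 23.3 30.6] tilt deg x 2.2 y -0.3 zmax 58.2 x@0 -7.7
scene bend top 16 [ -7.7  -0.4 -35.3] -39.7
wrist -1 316 [  1.1 -21.3  24.6] tilt deg x 1.2 y 0.7 zmax 59.9 x@0 0.3
wrist 1 326 [-0.2 20.5 24. ] tilt deg x 0.6 y 0.0 zmax 59.7 x@0 -0.7
wrist bend top 362 [ -2.5  -0.1 -35.8] -38.6
[ 0.53285341 -0.18324168  0.22559752] [ 0.39290485 -1.21700212 -0.94657923] 0.5533624827403827
plate 1895 [[-26.8 -45.8 134.8]
 [  2.1  18.1 136.5]
 [ 22.2  45.4 138.3]]
x ext [-27.5  22.2]
x ext [-26.4  22.3]
30 [-13.7  13.6]
50 [-14.3  13.4]
70 [-14.1  13.2]
90 [-13.9  12.9]
yaw 120.1928193074984
```

View pics/c8.png

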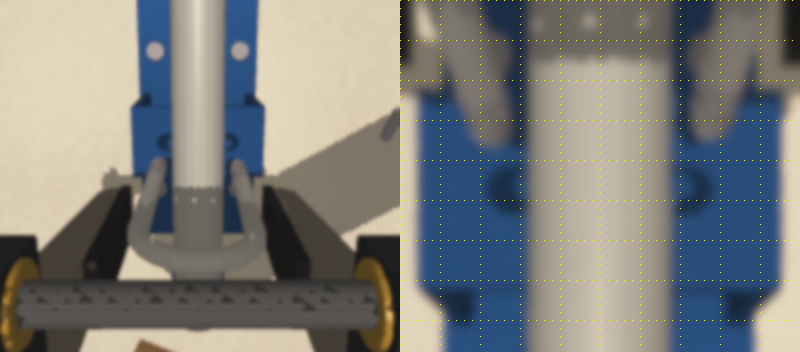

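Pipe, plate and bolt are now aligned within about 0.5 mm in both directions. I'll lower it straddling the pipe.

>>> play_rows([
  {"offset": [0,0,-10],"yaw": 0,"hand": -0.2},
  {"offset": [0,0,-20],"yaw": 0,"hand": -0.2},
  {"offset": [0,0,-30],"yaw": 0,"hand": -0.2},
  {"offset": [0,0,-40],"yaw": 0,"hand": -0.2},
  {"offset": [0,0,-46],"yaw": 0,"hand": -0.2},
])

```text
time_s: 11.3
tcp_pos: [0.5322, -0.1831, 0.1781]
tool_rot: [-0.261, 0.965, 0.0, -0.001]
ft_force: [0.4, -0.3, -0.5]
gripper_width: 0.561
grasp_force: 8.0
```

>>> play_rows([
  {"offset": [0,0,-3],"yaw": 0,"hand": -0.2},
  {"offset": [0,0,-6],"yaw": 0,"hand": -0.2},
  {"offset": [0,0,-9],"yaw": 0,"hand": -0.2},
  {"offset": [0,0,-12],"yaw": 0,"hand": -0.2},
  {"offset": [0,0,-15],"yaw": 0,"hand": -0.2},
])

```text
time_s: 11.8
tcp_pos: [0.5329, -0.1833, 0.1646]
tool_rot: [-0.261, 0.965, -0.0, 0.0]
ft_force: [0.0, -0.0, -0.9]
gripper_width: 0.558
grasp_force: 8.0
```

```bash
python3 tilt.py 9
```

```text
scene -1 40 [ -5.7 -19.9  25.9] tilt deg x 0.2 y -0.1 zmax 50.1 x@0 -5.6
scene 1 101 [-7.5 17.  35.5] tilt deg x 5.7 y -6.1 zmax 59.3 x@0 -10.8
scene bend top 13 [ -6.8   0.6 -36.3] -38.9
wrist -1 756 [  1.4 -15.5  33.7] tilt deg x 6.1 y 6.1 zmax 59.8 x@0 1.2
wrist 1 658 [-0.1 15.2 34.5] tilt deg x 5.5 y -4.9 zmax 59.6 x@0 -0.5
wrist bend top 359 [ -2.4  -0.1 -35.8] -38.1
[ 0.53256145 -0.1831355   0.16405034] [-0.47365379  1.18292982 -1.73349829] 0.5580801239769393
```

The tips are in the holes with no contact force, so I'll continue down.

>>> play_rows([
  {"offset": [0,0,-6],"yaw": 0,"hand": -0.2},
  {"offset": [0,0,-12],"yaw": 0,"hand": -0.2},
  {"offset": [0,0,-18],"yaw": 0,"hand": -0.2},
  {"offset": [0,0,-24],"yaw": 0,"hand": -0.2},
  {"offset": [0,0,-30],"yaw": 0,"hand": -0.2},
])

```text
time_s: 12.4
tcp_pos: [0.5326, -0.1832, 0.1339]
tool_rot: [-0.261, 0.965, 0.0, -0.0]
ft_force: [1.1, 0.3, -0.9]
gripper_width: 0.559
grasp_force: 8.0
```

>>> play_rows([
  {"offset": [0,0,-5],"yaw": 0,"hand": -0.2},
  {"offset": [0,0,-10],"yaw": 0,"hand": -0.2},
  {"offset": [0,0,-15],"yaw": 0,"hand": -0.2},
  {"offset": [0,0,-18],"yaw": 0,"hand": -0.2},
  {"offset": [0,0,-20],"yaw": 0,"hand": -0.2},
])

```text
time_s: 12.9
tcp_pos: [0.5327, -0.1832, 0.1143]
tool_rot: [-0.261, 0.965, 0.0, -0.0]
ft_force: [0.1, 0.8, -1.3]
gripper_width: 0.558
grasp_force: 8.0
```

>>> play_rows([
  {"offset": [0,0,-1],"yaw": 0,"hand": -0.2},
  {"offset": [0,0,-2],"yaw": 0,"hand": -0.2},
  {"offset": [0,0,-3],"yaw": 0,"hand": -0.2},
  {"offset": [0,0,-4],"yaw": 0,"hand": -0.2},
  {"offset": [0,0,-4],"yaw": 0,"hand": -0.2},
])

```text
time_s: 13.4
tcp_pos: [0.5327, -0.1832, 0.1105]
tool_rot: [-0.261, 0.965, 0.0, -0.0]
ft_force: [-0.3, 0.7, -0.9]
gripper_width: 0.559
grasp_force: 8.0
```

```bash
python3 tilt.py 10|grep -v scene
```

```text
wrist -1 189 [  0.8 -21.3  13.2] tilt deg x -14.4 y 1.7 zmax 26.6 x@0 2.1
wrist 1 175 [-0.3 20.6 13.7] tilt deg x -1.7 y 2.2 zmax 33.1 x@0 -0.8
wrist bend top 1516 [  6.   -0.1 -26.4] -38.1
[ 0.53273312 -0.18325588  0.11057315] [ 0.12742998  0.55031642 -1.16811294] 0.5614136525184905
```

Still about 2–3 mm to go. I'll feel for the seat.

>>> play_rows([
  {"offset": [0,0,-0.7],"yaw": 0,"hand": -0.2},
  {"offset": [0,0,-1.4],"yaw": 0,"hand": -0.2},
  {"offset": [0,0,-2],"yaw": 0,"hand": -0.2},
  {"offset": [0,0,-2],"yaw": 0,"hand": -0.2},
])

```text
time_s: 13.9
tcp_pos: [0.5327, -0.1832, 0.1085]
tool_rot: [-0.261, 0.965, 0.0, -0.0]
ft_force: [-0.5, -0.2, -0.8]
gripper_width: 0.562
grasp_force: 8.0
```

>>> play_rows([
  {"offset": [0,0,-0.7],"yaw": 0,"hand": -0.2},
  {"offset": [0,0,-1.4],"yaw": 0,"hand": -0.2},
  {"offset": [0,0,-2],"yaw": 0,"hand": -0.2},
  {"offset": [0,0,-2],"yaw": 0,"hand": -0.2},
])

```text
time_s: 14.3
tcp_pos: [0.5334, -0.1831, 0.1079]
tool_rot: [-0.261, 0.965, 0.0, 0.001]
ft_force: [-2.4, 1.1, 8.2]
gripper_width: 0.56
grasp_force: 8.0
```

Contact force of 8 N: the bend rests on the pipe. I'll release and rise.

>>> play_rows([
  {"offset": [0,0,0.8],"yaw": 0,"hand": 0.2},
  {"offset": [0,0,0.8],"yaw": 0,"hand": 0.4},
  {"offset": [0,0,0.8],"yaw": 0,"hand": 0.6},
  {"offset": [0,0,0.8],"yaw": 0,"hand": 0.6},
  {"offset": [0,0,0.8],"yaw": 0,"hand": 0.6},
])

```text
time_s: 14.8
tcp_pos: [0.5327, -0.1833, 0.1072]
tool_rot: [-0.261, 0.965, 0.0, -0.0]
ft_force: [0.3, -0.4, 0.3]
gripper_width: 0.798
grasp_force: 0.0
```

>>> play_rows([
  {"offset": [0,0,15],"yaw": 0,"hand": 0.6},
  {"offset": [0,0,40],"yaw": 0,"hand": 0.6},
  {"offset": [0,0,70],"yaw": 0,"hand": 0.6},
  {"offset": [0,0,100],"yaw": 0,"hand": 0.6},
  {"offset": [0,0,130],"yaw": 0,"hand": 0.6},
])

```text
time_s: 15.3
tcp_pos: [0.5327, -0.1834, 0.2398]
tool_rot: [-0.26, 0.966, -0.0, 0.0]
ft_force: [1.2, -0.4, -0.4]
gripper_width: 0.8
grasp_force: 0.0
```

>>> play_rows([
  {"offset": [-30,20,0],"yaw": 0,"hand": 0.6},
  {"offset": [-60,40,0],"yaw": 0,"hand": 0.6},
  {"offset": [-60,40,0],"yaw": 0,"hand": 0.6},
  {"offset": [-60,40,0],"yaw": 0,"hand": 0.6},
])

```text
time_s: 15.7
tcp_pos: [0.4731, -0.1432, 0.2387]
tool_rot: [-0.261, 0.965, -0.0, 0.001]
ft_force: [-0.3, 0.1, -0.1]
gripper_width: 0.798
grasp_force: 0.0
```

Run:
```python
from h import *
s,im,d=snap('scene','s11');s,w,d=snap('wrist','w11')
for n,f in(('scene','s11'),('wrist','w11')):
    i,P,K,T=load(n,f);k=(np.hypot(P[...,0]-.534,P[...,1]+.1785)<.035)&(P[...,2]>.139)&(P[...,2]<.2);q=P[k]
    print(n,len(q),np.percentile(q,[2,50,98],axis=0).round(4),q[:,2].max())
cv2.imwrite('pics/c11.png',np.hstack([cv2.resize(im[100:320,230:510],(509,400)),cv2.resize(w[60:320,200:390],(291,400))]))
```

```text
scene 38 [[ 0.5061 -0.1954  0.1391]
 [ 0.5354 -0.1792  0.1417]
 [ 0.5474 -0.1654  0.1465]] 0.1468928242098131
wrist 79 [[ 0.5267 -0.1777  0.1394]
 [ 0.5301 -0.1729  0.1418]
 [ 0.5354 -0.1672  0.1445]] 0.1447575669014705
```

View pics/c11.png

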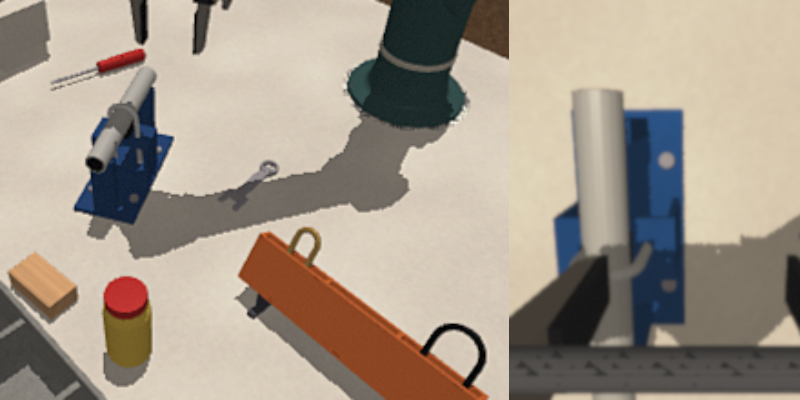

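The bolt sits on the pipe with its legs through the plate. Its top is at z ≈ 0.146, as expected when it is fully home, and the other items haven't moved. Handing in.

```bash
python3 -c "
from bench import robot;print(robot.close_job())"
```

```text
the job is handed in; nothing more can be done
None
```

The steel U-bolt is fitted over the pipe, both legs through the bracket holes and its bend resting on the pipe; it was let go, nothing else was moved, and the job was handed in at about 16 s.

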